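# Clear the specimen stack to its stations

### The job

Take the stack of test pieces apart and set each one on its own station, polished face up: the small hexagonal offcut in the white dish, the black resin mount on the middle of the white disc of the microscope stage, the square block in the well of the wooden case and square to its sides, and the round block centred on the hardness tester's round anvil. Set them down, never drop or tip one, and leave the bottle and the jar where they stand.

Things in the scene. Friction and masses are not known exactly. Their poses are not given: they have to be found in the camera images.
- hex_cut: Loose hexagonal offcut of bright steel bar, 22 mm across flats (25 mm across corners), 20 mm tall, about 60 g; on top of the stack at the start. Origin: centre of its underside; z up; the x axis points along a pair of flats, so two flats face its +y and -y and the others lie at 60 degree steps. Goes in the dish.
- mount: Loose black resin specimen mount, a cylinder 34 mm in diameter and 20 mm tall, about 50 g; third from the bottom of the stack, under the hexagon. Origin: centre of its underside; z up. Goes on the stage.
- square_block: Loose square test block of light metal, 44 x 44 mm, 16 mm tall, about 200 g; second from the bottom of the stack. Origin: centre of its underside; z up, x and y square to its sides. Goes in the case.
- round_block: Loose round hardness test block of steel, 66 mm in diameter, 20 mm tall, about 500 g; bottom of the stack, standing on the bench. The stack is free-standing, its pieces roughly concentric and turned anyhow. Origin: centre of its underside; z up. Goes on the anvil.
- dish: Fixed white ceramic dish, round and shallow, 84 mm across the rim and 12 mm high, wall 4 mm; inside it is flat, about 68 mm across, its inner floor 4 mm above the bench. Origin: centre of its underside on the bench; z up.
- stage: Fixed black microscope stage plate, 110 x 110 mm, its top 12 mm above the bench, with a white disc 60 mm across flush in its middle and a flat steel clip along the +y and the -y edge (flush, no obstacle). Origin: centre of its underside; z up, x and y square to its sides.
- case: Fixed shallow wooden case, 88 x 88 mm outside, rim 14 mm above the bench, with a square well 62 x 62 mm lined in grey; the well's floor is 8 mm above the bench, so its walls stand 6 mm over it. Origin: centre of its underside; z up, x and y square to its walls.
- anvil: Fixed round anvil of dark steel, a solid flat-topped cylinder 92 mm in diameter, its top 25 mm above the bench, with a flush black spot 32 mm across at its centre. Origin: centre of its underside; z up.
- bottle: Bystander, loose: white plastic bottle, 50 mm in diameter, 110 mm tall. Origin: centre of its underside. Leave it where it is.
- jar: Bystander, loose: amber glass jar with a black cap, 56 mm in diameter, 60 mm tall. Origin: centre of its underside. Leave it where it is.

How it is judged:
By the outcome, as a careful person would: the job done as asked, in the order asked, and still so for the second after the job is handed in, with the robot touching nothing.
It also fails if it takes over 112 s, if anything falls off the work surface, if the arm or the gripper's body presses on something with over 40 N, if the wrist force passes 120 N, or if a joint passes its speed limit or range.

### The arm

A 7-joint arm with a two-finger parallel gripper is mounted at the origin on the work surface. World frame = base frame: x ahead of the robot, y to its left, z up, the work surface at z = 0. Lengths are in mm, angles in degrees, forces in N, time in s.
With the tool pointing down it reaches from about 350 to 900 mm from the base axis. Payload 7.2 kg.
Tool frame: the origin (TCP) lies midway between the tips of the shut fingers; the grasp point (between the pads) lies 19 mm behind it; z points along the fingers, y is the line along which they close (so a half turn about z gives the same grasp; the last joint's range is limited). The gripper opens to 88 mm and grips with 3 to 60 N. Pads are 20 mm wide; open, the fingers measure 115 mm over their backs; the gripper's body (75 mm by 178 mm) begins 61 mm behind the grasp point.
Start: joints at [-78.793, 23.554, -0.728, 91.456, 0.321, 64.991, -4.71], TCP at [162.979, 603.38, 222.653] pointing down, gripper open.
Joint ranges: [-169.25, 169.25], [-16.82, 113.86], [-84.01, 82.57], [7.8, 145.47], [-59.2, 239.2], [7.22, 106.19], [-163.78, 163.78]. Speed limits (degrees/s): [136.94, 136.94, 172.46, 172.46, 180, 180, 180].

### API

Orientations are given as [roll, pitch, yaw] about the fixed x, y, z axes, in that order (R = Rz(yaw) Ry(pitch) Rx(roll)).
In Python, from cell import get_obs, viewer, r gives the robot as it stands. The module is installed in compiled form; this text tells all that it offers.
- The arm moves only by the tool drive_tool, never from a script. Its argument "moves" is a list of rows, each a list of 7 numbers: the shift along the world's x, y, z in fractions of the full range, 1 being 800 mm, then the turn, a rotation vector about the world's x, y, z in parts of the range, where 1.0 means 180 degrees, then the opening, from 0 (shut) to 1 (fully open). A call has 1 to 20 rows; each row is the pose to reach, as a shift and turn from the pose commanded when the call began; what a row does not reach only later rows make up. A row lasts 1/12 s, in which the tool goes at most 41.7 mm and 7.16 degrees, less where a joint would pass 70% of its speed; a pose out of reach is approached as far as the arm can. No shift or turn number may pass 1 either way. A call with a gripper value outside its range is refused whole. The fingers move at their own pace and stop on an object; the grip force is fixed at half the most. Time passes only in rows, so rows that repeat a pose let the fingers close. It gives the time, the measured TCP pose, the force, the opening and the grip force at its end, in the units of the state.
- get_obs(): the state, without advancing time (a new reading comes with each control period).
- viewer.read_camera(name): name is "side" or "top" or "wrist"; returns (picture, depth): 400x640x3 uint8, blue, green, red; 400x640 float32, mm along the optical axis (not along the pixel's ray), 0 where there is no reading.
- viewer.get_calibration(name): a dict with "mtx" (3x3 intrinsics, pixels), "eye" and "rotation" of the camera in the world. Camera axes: x right, y down, z forward; pixel columns grow to the right and rows downward; lengths in mm; the calibration is good to about 2 mm. A picture is of the moment at which its call begins: read the wrist's pose just before it. get_calibration takes no time and is no camera call; for the wrist camera it gives the pose at the moment of the call.
- r.hand_in(): hands the job in; it is judged then, once.
The state is a dict: "clock": time; "qpos": joint angles; "dq": joint speeds; "joint_efforts": joint torques, N m; "tcp_pos": TCP position; "tool_rot": TCP orientation; "contact_force": force on the tool from outside, world axes, zero at the start; "wrist_torque": the same for the moment, N m; "opening": opening from 0.0 (shut) to 1.0 (fully open); "gripper_force": force on a finger pad.
Only numpy, scipy, OpenCV 4.12 (cv2) and the standard library are available. Lean on these libraries where they do the work, as an engineer would, in place of code of your own. Each camera call takes 0.05 s, during which the arm holds its last target. There are 200 camera calls.

## Working session

There is one attempt and no reset: what is moved stays moved. The work goes in short steps, Python scripts to look and compute and a tool call to move; the robot and the scene stay as the last step left them, time stands still between calls to the robot, and variables do not carry over. Pictures are saved under pics/ and viewed, at most 14 in all, crops included, and the job is handed in when it is done.

Besides the shell and the picture viewer there is one more tool, called after ">>>" by a JSON object that holds its "op" and its "data". drive_tool: Moves the arm, as the interface text tells. Its arguments: {"type":"object","properties":{"moves":{"type":"array","items":{"type":"array","items":{"type":"number"}}}},"required":["moves"]}

```bash
mkdir -p pics
cat > h.py <<'E'
import numpy as np, cv2
from cell import get_obs, viewer, r
def cam(n):
    c=viewer.get_calibration(n); im,d=viewer.read_camera(n)
    return im,d,np.array(c["mtx"]),np.array(c["eye"]).ravel(),np.array(c["rotation"])
def cast(u,v,K,e,R,z):
    ray=R@np.linalg.inv(K)@np.array([u,v,1.]); return e+ray*(z-e[2])/ray[2]
def cloud(d,K,e,R):
    v,u=np.mgrid[:d.shape[0],:d.shape[1]]
    p=np.stack([(u-K[0,2])/K[0,0]*d,(v-K[1,2])/K[1,1]*d,d],-1)
    return p@R.T+e
E
python3 - <<'E'
from h import *
o=get_obs(); print({k:np.round(v,2) for k,v in o.items()})
for n in("top","side","wrist"):
    im,d,K,e,R=cam(n); cv2.imwrite(f"pics/{n}0.png",im); np.savez(f"/tmp/{n}0.npz",im=im,d=d,K=K,e=e,R=R)
    print(n,K.tolist(),e.round(1),R.round(3).tolist(),(d>0).mean())
E
```

```text
{'clock': np.float64(0.0), 'qpos': array([-78.79,  23.6 ,  -0.73,  91.5 ,   0.32,  64.99,  -4.71]), 'dq': array([ 0.03,  0.  , -0.04, -0.08,  0.01, -0.02, -0.06]), 'joint_efforts': array([-0.000e+00, -5.879e+01,  6.400e-01, -2.911e+01, -5.000e-02,
        2.000e-02,  0.000e+00]), 'tcp_pos': array([162.86, 602.87, 221.84]), 'tool_rot': array([-1.7991e+02,  1.0000e-02,  1.6489e+02]), 'contact_force': array([0.68, 0.16, 0.82]), 'wrist_torque': array([-0.  ,  0.01,  0.02]), 'gripper_force': np.float64(0.0), 'opening': np.float64(1.0)}
top [[372.89688012742465, 0.0, 319.4268250711288], [0.0, 372.89688012742465, 205.9918801225947], [0.0, 0.0, 1.0]] [ 471.9    6.3 1078.9] [-174.963, 0.819, -89.176] 0.99617578125
side [[519.2149191979831, 0.0, 315.73405793539513], [0.0, 519.2149191979831, 199.54702125718376], [0.0, 0.0, 1.0]] [ 414.3 -791.3  958.2] [-137.933, -0.617, -9.891] 0.995921875
wrist [[317.6028115921622, 0.0, 313.9500834111975], [0.0, 317.6028115921622, 200.09204898967084], [0.0, 0.0, 1.0]] [ 87.7 623.9 383.1] [163.477, 0.075, 74.9] 0.9962265625
```

```bash
sed -i 's/np.array(c\["rotation"\])$/Rot.from_euler("xyz",c["rotation"],degrees=True).as_matrix()/; 1a from scipy.spatial.transform import Rotation as Rot' h.py; cat h.py | head -8
```

```text
import numpy as np, cv2
from scipy.spatial.transform import Rotation as Rot
from cell import get_obs, viewer, r
def cam(n):
    c=viewer.get_calibration(n); im,d=viewer.read_camera(n)
    return im,d,np.array(c["mtx"]),np.array(c["eye"]).ravel(),Rot.from_euler("xyz",c["rotation"],degrees=True).as_matrix()
def cast(u,v,K,e,R,z):
    ray=R@np.linalg.inv(K)@np.array([u,v,1.]); return e+ray*(z-e[2])/ray[2]
```

View pics/top0.png

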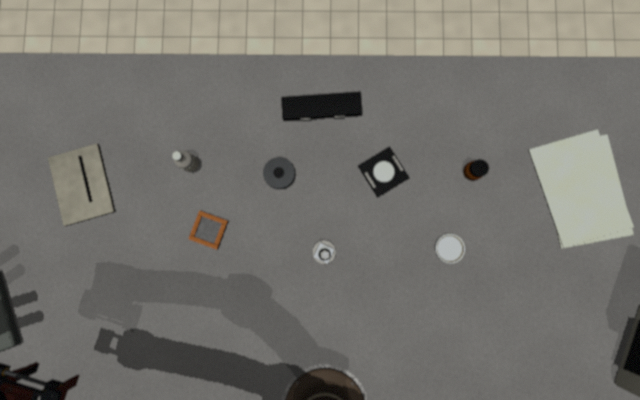

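View pics/side0.png

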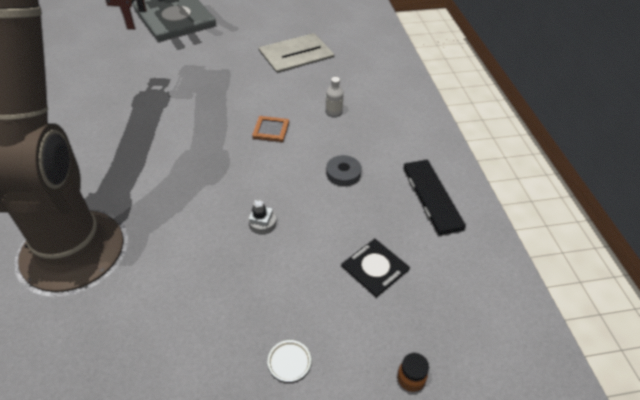

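Run:
```python
from h import *
T=np.load("/tmp/top0.npz"); K,e,d=T["K"],T["e"],T["d"]; R=Rot.from_euler("xyz",T["R"],degrees=True).as_matrix()
P=cloud(d,K,e,R)
for n,u,v,z in[("case",209,230,14),("anvil",279,172,25),("stage",384,172,12),("dish",450,248,8),("stack",324,251,76),("bottle",181,156,110),("jar",478,168,60)]:
    print(n,cast(u,v,K,e,R,z).round(0),"depth pt",P[v,u].round(0))
```

```text
case [492. 338.  14.] depth pt [492. 338.  13.]
anvil [661. 140.  25.] depth pt [661. 140.  24.]
stage [ 667. -162.   12.] depth pt [ 667. -162.   13.]
dish [ 451. -350.    8.] depth pt [ 451. -351.    5.]
stack [440.   8.  76.] depth pt [440.   8.  78.]
bottle [685. 391. 110.] depth pt [686. 391. 109.]
jar [ 672. -413.   60.] depth pt [ 672. -412.   61.]
```

Units first: shifts go in shares of 800 mm and turns go in shares of 180 degrees. So -0.593 m / 0.8 = -0.7413, 0.267 m / 0.8 = 0.3338, -75 degrees / 180 = -0.4167.

>>> {"op": "drive_tool", "data": {"moves": [[0.3338,-0.7413,0.0125,0,0,-0.4167,1],[0.3338,-0.7413,0.0125,0,0,-0.4167,1],[0.3338,-0.7413,0.0125,0,0,-0.4167,1],[0.3338,-0.7413,0.0125,0,0,-0.4167,1],[0.3338,-0.7413,0.0125,0,0,-0.4167,1],[0.3338,-0.7413,0.0125,0,0,-0.4167,1],[0.3338,-0.7413,0.0125,0,0,-0.4167,1],[0.3338,-0.7413,0.0125,0,0,-0.4167,1],[0.3338,-0.7413,0.0125,0,0,-0.4167,1],[0.3338,-0.7413,0.0125,0,0,-0.4167,1],[0.3338,-0.7413,0.0125,0,0,-0.4167,1],[0.3338,-0.7413,0.0125,0,0,-0.4167,1],[0.3338,-0.7413,0.0125,0,0,-0.4167,1],[0.3338,-0.7413,0.0125,0,0,-0.4167,1],[0.3338,-0.7413,0.0125,0,0,-0.4167,1],[0.3338,-0.7413,0.0125,0,0,-0.4167,1],[0.3338,-0.7413,0.0125,0,0,-0.4167,1],[0.3338,-0.7413,0.0125,0,0,-0.4167,1],[0.3338,-0.7413,0.0125,0,0,-0.4167,1],[0.3338,-0.7413,0.0125,0,0,-0.4167,1]]}}

```text
clock: 1.82
tcp_pos: [429.5, 11.5, 232.5]
tool_rot: [-180.0, -0.0, 90.0]
contact_force: [0.3, 0.4, 0.1]
opening: 1.0
gripper_force: 0.0
```

```bash
cat >> h.py <<'E'
def snap(n,tag):
    o=get_obs(); im,d,K,e,R=cam(n); cv2.imwrite(f"pics/{n}{tag}.png",im); np.savez(f"/tmp/{n}{tag}.npz",im=im,d=d,K=K,e=e,R=R); 
    print(n,tag,"t",o["clock"].round(2),"tcp",o["tcp_pos"].round(1),o["tool_rot"].round(2),"open",round(float(o["opening"]),3)); return load(n+tag)
def load(t):
    T=np.load(f"/tmp/{t}.npz"); return [T[k] for k in("im","d","K","e","R")]
E
python3 -c "
from h import *
im,d,K,e,R=snap('wrist',1); print(e,R.round(3))"
```

```text
Traceback (most recent call last):
  File "h.py", line 15, in snap
    print(n,tag,"t",o["clock"].round(2),"tcp",o["tcp_pos"].round(1),o["tool_rot"].round(2),"open",round(float(o["opening"]),3)); return load(n+tag)
                    ^^^^^^^^^^^^^^^^
AttributeError: 'float' object has no attribute 'round'
```

View pics/wrist1.png

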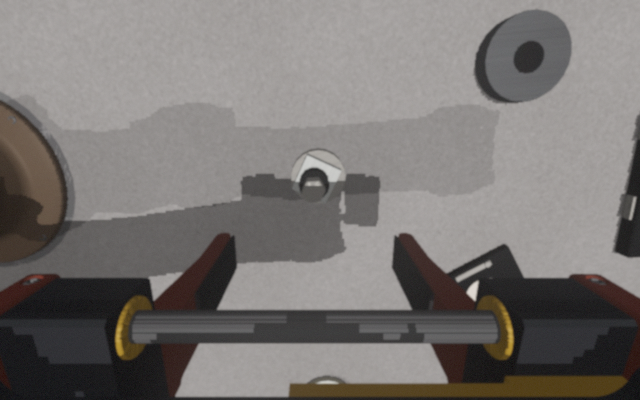

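```bash
sed -i 's/o\["clock"\].round(2)/round(float(o["clock"]),2)/' h.py
python3 - <<'E'
from h import *
im,d,K,e,R=snap("wrist","1b"); P=cloud(d,K,e,R)
print(e)
c=im[135:215,270:370]; cv2.imwrite("pics/c1.png",cv2.resize(c,(800,640)[:2] if 0 else (700,560),interpolation=cv2.INTER_CUBIC))
box=np.zeros(d.shape,bool); box[135:215,270:370]=1
z=P[...,2]
for n,h,rr in[("hex",76,9),("mount",56,6),("sq",36,6),("round",20,6)]:
    m=box&(abs(z-h)<rr)
    print(n,m.sum(),np.median(z[m]).round(1),P[m].mean(0).round(1),"std",z[m].std().round(2),"min",P[m].min(0).round(1),"max",P[m].max(0).round(1))
E
```

```text
wrist 1b t 1.87 tcp [429.5  11.6 232.5] [-1.7997e+02 -1.0000e-02  9.0020e+01] open 0.999
[429.47065119  89.7828269  393.69928811]
hex 411 75.1 [428.4   5.6  74.9] std 1.41 min [416.1  -6.8  67.6] max [440.2  16.3  77.2]
mount 331 55.2 [429.6  13.6  55.3] std 1.63 min [412.1  -6.2  50.2] max [445.1  23.5  61.9]
sq 684 35.2 [434.2  14.8  35.3] std 1.34 min [402.8 -20.   30. ] max [459.9  36.5  41.7]
round 787 19.3 [438.1  15.4  19.3] std 1.21 min [401.9 -25.   14.1] max [466.2  40.3  25.8]
```

View pics/c1.png

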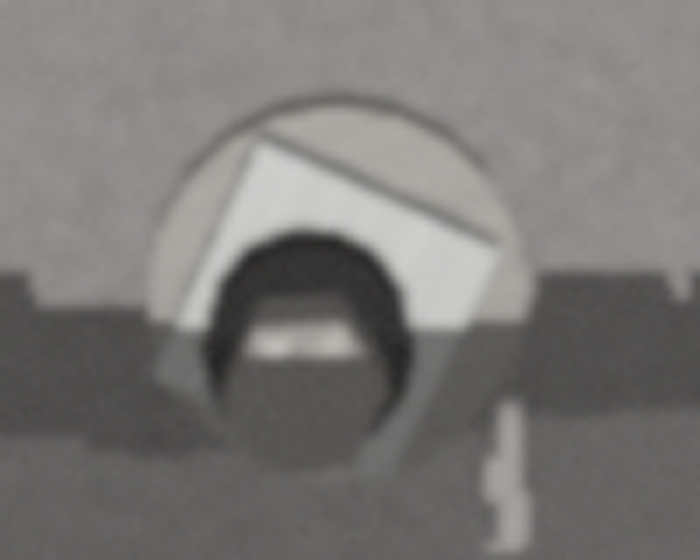

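To row units: -0.09 m / 0.8 = -0.1125, -0.035 m / 0.8 = -0.0438.

>>> {"op": "drive_tool", "data": {"moves": [[0,-0.0225,-0.05,0,0,0,1],[0,-0.0438,-0.1,0,0,0,1],[0,-0.0438,-0.1125,0,0,0,1],[0,-0.0438,-0.1125,0,0,0,1],[0,-0.0438,-0.1125,0,0,0,1]]}}

```text
clock: 2.33
tcp_pos: [429.6, -24.2, 142.5]
tool_rot: [-179.9, 0.0, 89.9]
contact_force: [0.7, 0.2, 1.0]
opening: 1.003
gripper_force: 0.0
```

Run:
```python
from h import *
im,d,K,e,R=snap("wrist","2"); P=cloud(d,K,e,R); z=P[...,2]
c=P[...,:2]; box=(abs(c-[432,8])<45).all(-1)
for n,h in[("hex",76),("mount",56),("sq",36),("round",20)]:
    m=box&(abs(z-h+.5)<2.5)
    pts=c[m].astype(np.float32); (rx,ry),(w,l),a=cv2.minAreaRect(pts); (cx,cy),rad=cv2.minEnclosingCircle(pts)
    print(n,m.sum(),np.median(z[m]).round(2),"rect",np.round([rx,ry,w,l,a],1),"circ",np.round([cx,cy,rad],1))
    v,u=np.nonzero(m); print("   px",u.min(),u.max(),v.min(),v.max())
v,u=np.nonzero(box&(z>15)); 
cv2.imwrite("pics/c2.png",cv2.resize(im[max(0,v.min()-10):v.max()+10,u.min()-10:u.max()+10],None,fx=4,fy=4,interpolation=cv2.INTER_CUBIC)); print(v.min()-10,u.min()-10,v.max(),u.max())
```

```text
wrist 2 t 2.33 tcp [429.6 -24.2 142.5] [-1.799e+02  4.000e-02  8.991e+01] open 1.003
hex 774 75.21 rect [428.4   4.9  22.1  24.6  35.2] circ [428.5   4.7  12.6]
   px 296 329 160 191
mount 560 55.18 rect [429.    8.4  29.4  33.3  85.3] circ [429.    6.8  16.9]
   px 292 334 147 185
sq 1199 35.21 rect [431.6   8.1  44.   44.   65.2] circ [431.4   8.   30.5]
   px 283 350 128 194
round 1380 19.26 rect [434.1   7.7  64.6  65.   88.5] circ [433.9   7.7  32.9]
   px 283 355 123 194
113 85 399 556
```

View pics/c2.png

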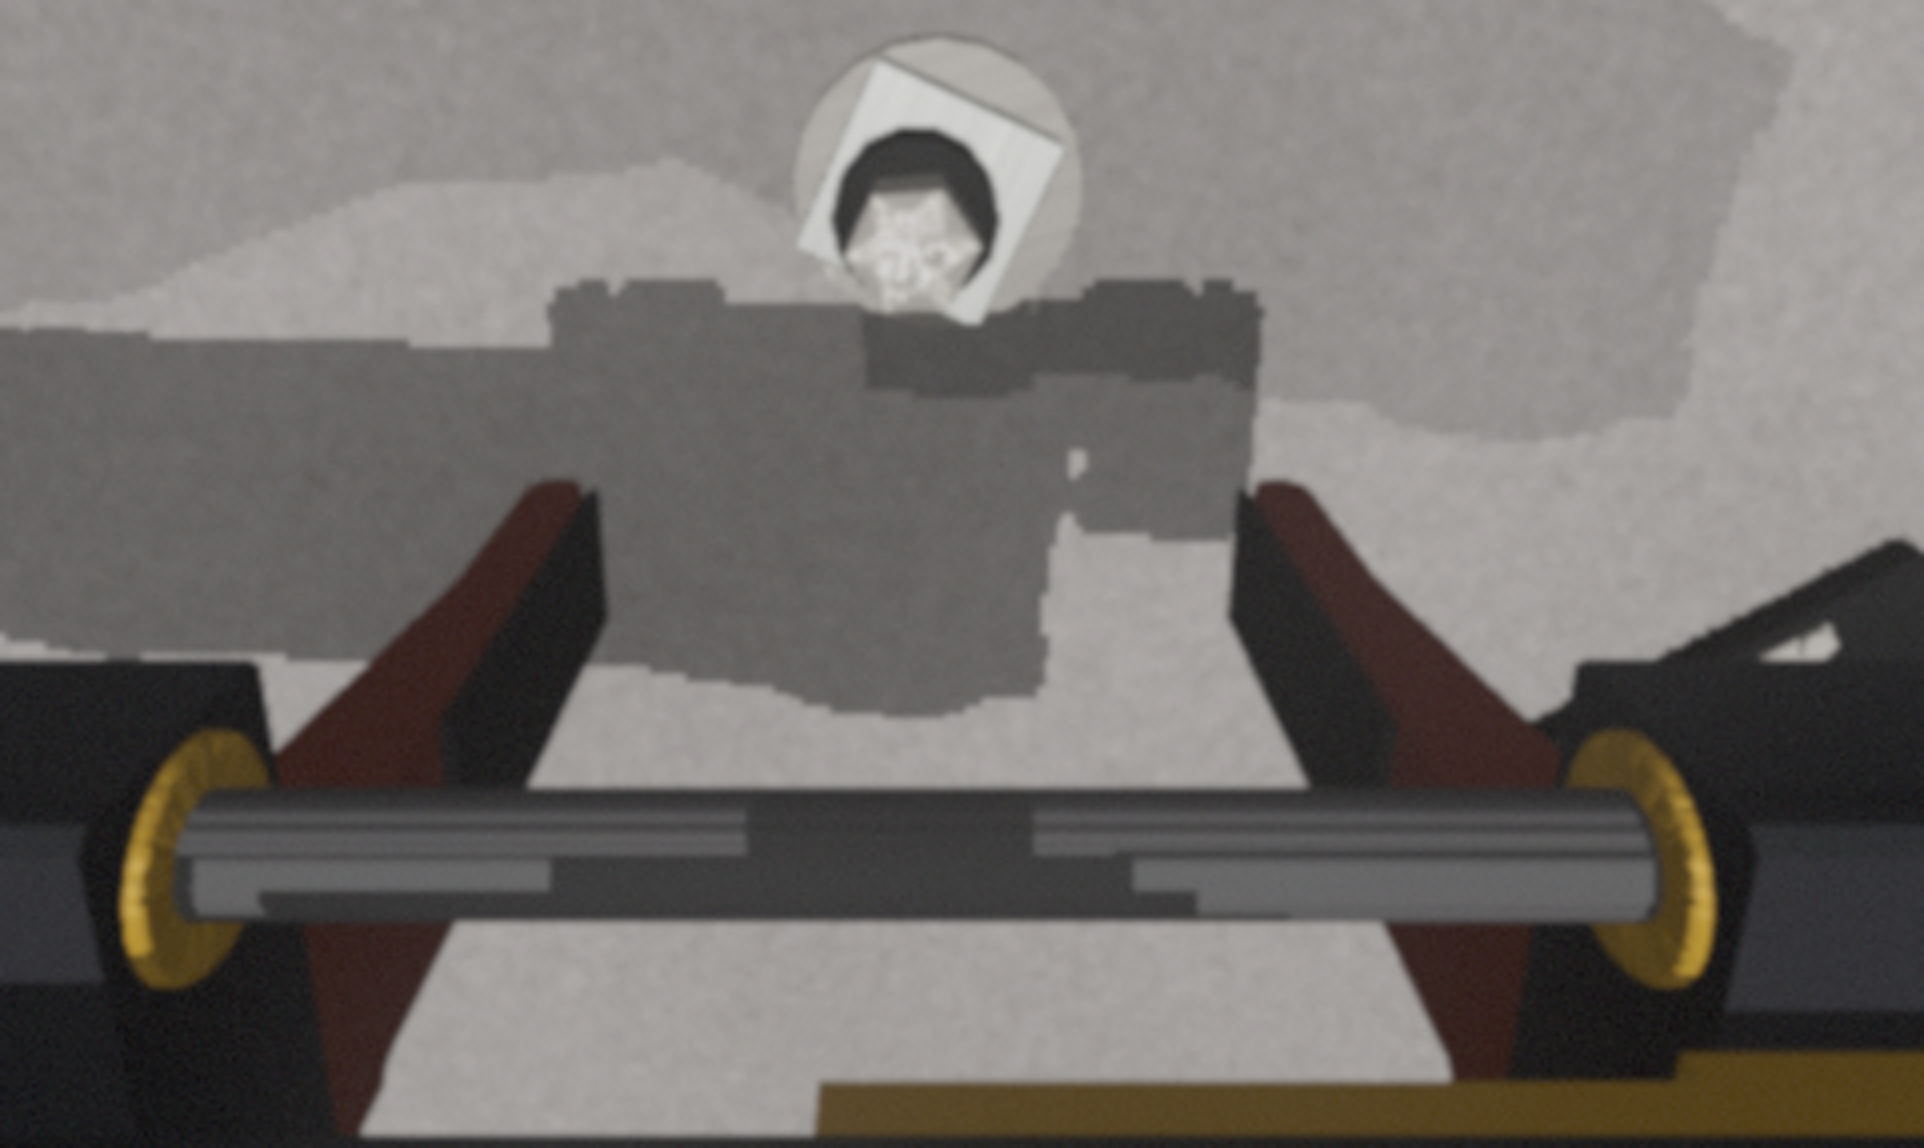

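To row units: -0.082 m / 0.8 = -0.1025, -0.03 m / 0.8 = -0.0375, -25 degrees / 180 = -0.1389.

>>> {"op": "drive_tool", "data": {"moves": [[-0.0019,0.0369,-0.025,0,0,-0.1389,0.5],[-0.0019,0.0369,-0.025,0,0,-0.1389,0.5],[-0.0019,0.0369,-0.025,0,0,-0.1389,0.5],[-0.0019,0.0369,-0.0375,0,0,-0.1389,0.5],[-0.0019,0.0369,-0.0625,0,0,-0.1389,0.5],[-0.0019,0.0369,-0.0875,0,0,-0.1389,0.5],[-0.0019,0.0369,-0.1025,0,0,-0.1389,0.5],[-0.0019,0.0369,-0.1025,0,0,-0.1389,0.5],[-0.0019,0.0369,-0.1025,0,0,-0.1389,0.4],[-0.0019,0.0369,-0.1025,0,0,-0.1389,0.32],[-0.0019,0.0369,-0.1025,0,0,-0.1389,0.28],[-0.0019,0.0369,-0.1025,0,0,-0.1389,0.25],[-0.0019,0.0369,-0.1025,0,0,-0.1389,0.22],[-0.0019,0.0369,-0.1025,0,0,-0.1389,0.19],[-0.0019,0.0369,-0.1025,0,0,-0.1389,0.16],[-0.0019,0.0369,-0.1025,0,0,-0.1389,0.16]]}}

```text
clock: 3.72
tcp_pos: [429.2, 5.2, 61.5]
tool_rot: [180.0, -0.1, 64.9]
contact_force: [-1.8, 0.9, 8.9]
opening: 0.245
gripper_force: 30.0
```

>>> {"op": "drive_tool", "data": {"moves": [[0,0,0.0063,0,0,0,0.16],[0,0,0.0188,0,0,0,0.16],[0,0,0.0438,0,0,0,0.16],[0,0,0.075,0,0,0,0.16],[0,-0.025,0.1125,0,0,0,0.16],[-0.0038,-0.0625,0.1125,0,0,0,0.16],[-0.0038,-0.1063,0.1125,0,0,0,0.16],[-0.0038,-0.1563,0.1125,0,0,0,0.16],[-0.0038,-0.2063,0.1125,0,0,0,0.16],[-0.0038,-0.2563,0.1125,0,0,0,0.16],[-0.0038,-0.3063,0.1125,0,0,0,0.16],[-0.0038,-0.3563,0.1125,0,0,0,0.16],[-0.0038,-0.4063,0.1125,0,0,0,0.16],[-0.0038,-0.45,0.1125,0,0,0,0.16],[-0.0038,-0.4875,0.1125,0,0,0,0.16],[-0.0038,-0.5125,0.1125,0,0,0,0.16],[-0.0038,-0.5125,0.1125,0,0,0,0.16],[-0.0038,-0.5125,0.1125,0,0,0,0.16]]}}

```text
clock: 5.22
tcp_pos: [424.5, -406.2, 151.2]
tool_rot: [-180.0, 0.1, 64.7]
contact_force: [-0.0, 0.2, 0.1]
opening: 0.248
gripper_force: 30.0
```

Run:
```python
from h import *
im,d,K,e,R=snap("wrist","3"); P=cloud(d,K,e,R); z=P[...,2]
c=P[...,:2]; near=(np.hypot(*(c-[451,-350]).T).T<60)
m=(near&(im.min(-1)>150)&(z<30)).astype(np.uint8)
cs=max(cv2.findContours(m,0,1)[0],key=cv2.contourArea)
el=cv2.fitEllipse(cs); print("ellipse",np.round(el[0],1),np.round(el[1],1))
hull=c[m>0].astype(np.float32); print("circ",cv2.minEnclosingCircle(hull))
for u,v in [(int(el[0][0]),int(el[0][1]))]: print("floor z",z[v,u], cast(*el[0],K,e,R,12))
rim=near&(z>9)&(z<20); print("rim",rim.sum(),np.median(z[rim]),cv2.minEnclosingCircle(c[rim].astype(np.float32)))
cv2.imwrite("pics/v3.png",im)
im,d,K,e,R=snap("top","3"); P=cloud(d,K,e,R)
```

```text
wrist 3 t 5.22 tcp [ 424.5 -406.2  151.2] [-1.7998e+02  5.0000e-02  6.4740e+01] open 0.248
ellipse [308.  111.3] [107.1 114.6]
circ ((451.0096130371094, -349.95123291015625), 59.952674865722656)
floor z 3.289599842051871 [ 451.04628253 -337.24348336   12.        ]
rim 1297 10.94560391848546 ((448.6545715332031, -349.1961975097656), 41.524871826171875)
top 3 t 5.27 tcp [ 425.1 -404.8  151. ] [-1.7997e+02 -1.0000e-02  6.4840e+01] open 0.249
```

View pics/v3.png

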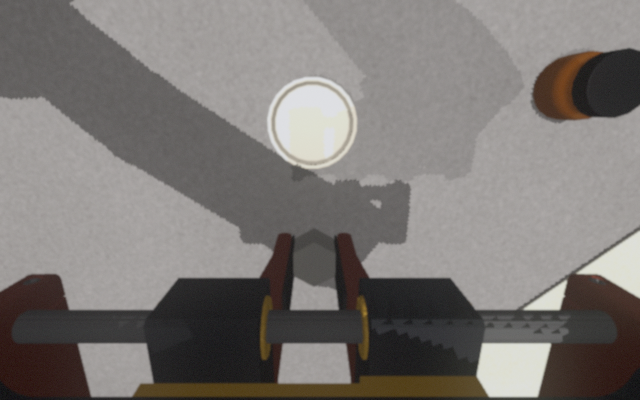

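To row units: -0.1415 m / 0.8 = -0.1769, -0.141 m / 0.8 = -0.1763.

>>> {"op": "drive_tool", "data": {"moves": [[0.0148,0.035,0,0,0,0,0.16],[0.0294,0.07,-0.0125,0,0,0,0.16],[0.0294,0.07,-0.0438,0,0,0,0.16],[0.0294,0.07,-0.0813,0,0,0,0.16],[0.0294,0.07,-0.1188,0,0,0,0.16],[0.0294,0.07,-0.1438,0,0,0,0.16],[0.0294,0.07,-0.16,0,0,0,0.16],[0.0294,0.07,-0.1688,0,0,0,0.16],[0.0294,0.07,-0.1725,0,0,0,0.16],[0.0294,0.07,-0.175,0,0,0,0.16],[0.0294,0.07,-0.1763,0,0,0,0.16],[0.0294,0.07,-0.1769,0,0,0,0.16],[0.0294,0.07,-0.1769,0,0,0,0.16]]}}

```text
clock: 6.4
tcp_pos: [449.4, -349.4, 9.9]
tool_rot: [179.9, -0.0, 64.9]
contact_force: [-0.0, -1.1, -0.0]
opening: 0.249
gripper_force: 30.0
```

To row units: -0.001 m / 0.8 = -0.0013, -0.0005 m / 0.8 = -0.0006.

>>> {"op": "drive_tool", "data": {"moves": [[0,0,-0.0006,0,0,0,0.16],[0,0,-0.0013,0,0,0,0.16],[0,0,-0.0013,0,0,0,0.16]]}}

```text
clock: 6.65
tcp_pos: [449.4, -349.4, 9.5]
tool_rot: [179.9, -0.0, 64.9]
contact_force: [-2.0, 2.8, 11.5]
opening: 0.244
gripper_force: 30.0
```

To row units: 0.329 m / 0.8 = 0.4113, 0.31 m / 0.8 = 0.3875.

>>> {"op": "drive_tool", "data": {"moves": [[0,0,0.0006,0,0,0,0.28],[0,0,0.0006,0,0,0,0.34],[0,0,0.0006,0,0,0,0.34],[0,0,0.0075,0,0,0,0.34],[0,0,0.025,0,0,0,0.34],[0,0,0.0625,0,0,0,0.34],[0,0.0125,0.1063,0,0,0,0.5],[-0.0038,0.05,0.1438,0,0,0,0.7],[-0.01,0.1,0.1675,0,0,0,0.7],[-0.015,0.15,0.1675,0,0,0,0.7],[-0.02,0.2,0.1675,0,0,0,0.7],[-0.025,0.25,0.1675,0,0,0,0.7],[-0.03,0.3,0.1675,0,0,0,0.7],[-0.035,0.35,0.1675,0,0,0,0.7],[-0.0388,0.3875,0.1675,0,0,0,0.7],[-0.0388,0.4113,0.1675,0,0,0,0.7],[-0.0388,0.4113,0.1675,0,0,0,0.7],[-0.0388,0.4113,0.1675,0,0,0,0.7]]}}

```text
clock: 8.15
tcp_pos: [418.2, -19.4, 142.8]
tool_rot: [180.0, -0.1, 65.0]
contact_force: [0.3, 0.0, 0.6]
opening: 0.698
gripper_force: 0.0
```

```bash
cat > st.py <<'E'
from h import *
import sys
im,d,K,e,R=snap("wrist",sys.argv[1]); P=cloud(d,K,e,R); z=P[...,2]
c=P[...,:2]; box=(abs(c-[432,8])<45).all(-1)
for n,h in[("mount",56),("sq",36),("round",20)]:
    m=box&(abs(z-h+.5)<2.5)
    if m.sum()<50: continue
    pts=c[m].astype(np.float32); (rx,ry),(w,l),a=cv2.minAreaRect(pts); (cx,cy),rad=cv2.minEnclosingCircle(pts)
    print(n,m.sum(),np.median(z[m]).round(2),"rect",np.round([rx,ry,w,l,a],1),"circ",np.round([cx,cy,rad],1))
im,d,K,e,R=snap("top",sys.argv[1]); cv2.imwrite("pics/t.png",im)
P=cloud(d,K,e,R); 
m=(abs(P[...,0]-450)<34)&(abs(P[...,1]+350)<34)&(P[...,2]>17); print("hex in dish",m.sum(),P[m].mean(0).round(1) if m.any() else"")
E
python3 st.py 4
```

```text
wrist 4 t 8.15 tcp [418.2 -19.4 142.8] [ 1.7997e+02 -6.0000e-02  6.5030e+01] open 0.698
mount 1359 55.2 rect [428.7   7.1  33.   33.1   8.2] circ [428.8   6.9  16.9]
sq 1209 35.2 rect [431.5   8.3  44.3  44.1  65.4] circ [431.3   8.   30.5]
round 1383 19.21 rect [433.9   8.   64.4  65.4  21.6] circ [433.7   7.7  32.9]
top 4 t 8.2 tcp [418.2 -20.5 142.8] [ 1.7996e+02 -4.0000e-02  6.4910e+01] open 0.7
hex in dish 62 [ 452.2 -347.4   23.7]
```

To row units: -0.1015 m / 0.8 = -0.1269, 0.0271 m / 0.8 = 0.0339.

>>> {"op": "drive_tool", "data": {"moves": [[0.0135,0.0339,-0.025,0,0,0,0.6],[0.0135,0.0339,-0.0563,0,0,0,0.6],[0.0135,0.0339,-0.0875,0,0,0,0.6],[0.0135,0.0339,-0.1125,0,0,0,0.6],[0.0135,0.0339,-0.1244,0,0,0,0.6],[0.0135,0.0339,-0.1269,0,0,0,0.55],[0.0135,0.0339,-0.1269,0,0,0,0.48],[0.0135,0.0339,-0.1269,0,0,0,0.44],[0.0135,0.0339,-0.1269,0,0,0,0.41],[0.0135,0.0339,-0.1269,0,0,0,0.38],[0.0135,0.0339,-0.1269,0,0,0,0.34],[0.0135,0.0339,-0.1269,0,0,0,0.3],[0.0135,0.0339,-0.1269,0,0,0,0.3]]}}

```text
clock: 9.33
tcp_pos: [429.5, 7.1, 41.5]
tool_rot: [179.9, -0.1, 64.9]
contact_force: [-1.0, -0.6, 7.1]
opening: 0.378
gripper_force: 30.0
```

To row units: -0.224 m / 0.8 = -0.28, -0.215 m / 0.8 = -0.2688.

>>> {"op": "drive_tool", "data": {"moves": [[0,0,0.0063,0,0,0,0.3],[0,0,0.0188,0,0,0,0.3],[0,0,0.0438,0,0,0,0.3],[0,0,0.0813,0,0,0,0.3],[0.0125,-0.0125,0.1125,0,0,0,0.3],[0.0375,-0.0375,0.1375,0,0,0,0.3],[0.0688,-0.0713,0.1375,0,0,0,0.3],[0.1038,-0.1075,0.1375,0,0,0,0.3],[0.1388,-0.1438,0.1375,0,0,0,0.3],[0.1738,-0.18,0.1375,0,0,0,0.3],[0.2063,-0.2163,0.1375,0,0,0,0.3],[0.235,-0.2463,0.1375,0,0,0,0.3],[0.2563,-0.2688,0.1375,0,0,0,0.3],[0.2663,-0.28,0.1375,0,0,0,0.3],[0.2663,-0.28,0.1375,0,0,0,0.3],[0.2663,-0.28,0.1375,0,0,0,0.3]]}}

```text
clock: 10.67
tcp_pos: [641.3, -217.4, 151.0]
tool_rot: [-180.0, 0.1, 64.8]
contact_force: [0.5, -0.0, -1.2]
opening: 0.378
gripper_force: 30.0
```

Run:
```python
from h import *
im,d,K,e,R=snap("wrist","5"); P=cloud(d,K,e,R); z=P[...,2]
c=P[...,:2]; near=(np.hypot(*(c-[667,-162]).T).T<45)
m=(near&(im.min(-1)>130)&(z<30)).astype(np.uint8)
cs=max(cv2.findContours(m,0,1)[0],key=cv2.contourArea).reshape(-1,2)
w=np.array([cast(u,v,K,e,R,12)[:2] for u,v in cs],np.float32)
w2=c[m>0]; print("disc ellipse(mm)",cv2.fitEllipse(w),"encl",cv2.minEnclosingCircle(w), "z",np.median(z[m>0]))
cv2.imwrite("pics/v5.png",im)
```

```text
wrist 5 t 10.67 tcp [ 641.3 -217.4  151. ] [-1.7998e+02  6.0000e-02  6.4830e+01] open 0.378
disc ellipse(mm) ((667.454345703125, -161.48143005371094), (60.075138092041016, 60.46874237060547), 48.67216110229492) encl ((667.364013671875, -161.53903198242188), 30.658950805664062) z 11.629007976962441
```

View pics/v5.png

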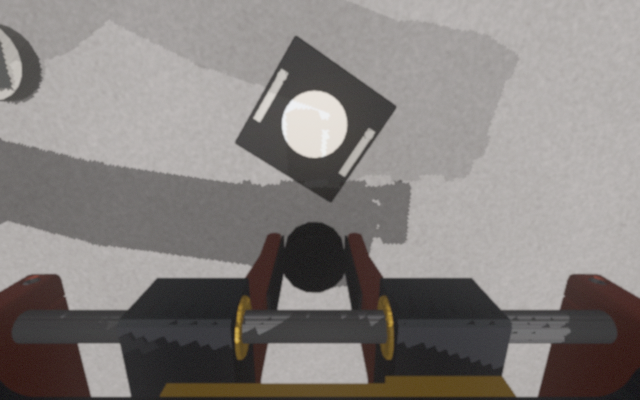

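To row units: -0.1345 m / 0.8 = -0.1681, -0.134 m / 0.8 = -0.1675.

>>> {"op": "drive_tool", "data": {"moves": [[0.016,0.0348,0,0,0,0,0.3],[0.032,0.0694,-0.0125,0,0,0,0.3],[0.032,0.0694,-0.0438,0,0,0,0.3],[0.032,0.0694,-0.0813,0,0,0,0.3],[0.032,0.0694,-0.1125,0,0,0,0.3],[0.032,0.0694,-0.1375,0,0,0,0.3],[0.032,0.0694,-0.1525,0,0,0,0.3],[0.032,0.0694,-0.16,0,0,0,0.3],[0.032,0.0694,-0.1638,0,0,0,0.3],[0.032,0.0694,-0.1656,0,0,0,0.3],[0.032,0.0694,-0.1669,0,0,0,0.3],[0.032,0.0694,-0.1675,0,0,0,0.3],[0.032,0.0694,-0.1681,0,0,0,0.3],[0.032,0.0694,-0.1681,0,0,0,0.3]]}}

```text
clock: 11.88
tcp_pos: [668.0, -161.7, 17.7]
tool_rot: [179.9, -0.0, 64.9]
contact_force: [-1.3, 1.2, 5.5]
opening: 0.378
gripper_force: 30.0
```

To row units: -0.249 m / 0.8 = -0.3113, -0.23 m / 0.8 = -0.2875.

>>> {"op": "drive_tool", "data": {"moves": [[0,0,-0.0004,0,0,0,0.3],[0,0,0,0,0,0,0.42],[0,0,0,0,0,0,0.55],[0,0,0,0,0,0,0.55],[0,0,0.0063,0,0,0,0.6],[0,0,0.025,0,0,0,0.6],[0,0,0.0625,0,0,0,0.6],[-0.0125,0.0075,0.1063,0,0,0,0.7],[-0.0438,0.025,0.1375,0,0,0,0.7],[-0.0813,0.0463,0.1575,0,0,0,0.7],[-0.125,0.0713,0.1575,0,0,0,0.7],[-0.1688,0.0963,0.1575,0,0,0,0.7],[-0.2125,0.1213,0.1575,0,0,0,0.8],[-0.25,0.1425,0.1575,0,0,0,0.8],[-0.2875,0.1625,0.1575,0,0,0,0.8],[-0.3113,0.1763,0.1575,0,0,0,0.8],[-0.3113,0.1763,0.1575,0,0,0,0.8],[-0.3113,0.1763,0.1575,0,0,0,0.8]]}}

```text
clock: 13.38
tcp_pos: [418.4, -19.6, 143.1]
tool_rot: [180.0, -0.2, 65.0]
contact_force: [0.4, 0.4, 0.9]
opening: 0.801
gripper_force: 0.0
```

```bash
python3 st.py 6
python3 - <<'E'
from h import *
im,d,K,e,R=load("top6"); P=cloud(d,K,e,R)
m=(abs(P[...,0]-667)<40)&(abs(P[...,1]+161)<40)&(P[...,2]>25); print("mount on stage",m.sum(),P[m].mean(0).round(1))
im,d,K,e,R=load("top0"); R=Rot.from_euler("xyz",R,degrees=True).as_matrix(); P=cloud(d,K,e,R)
m=(abs(P[...,0]-667)<40)&(abs(P[...,1]+161)<40)&(im.min(-1)>120)
print("disc in top0",P[m].mean(0).round(1),m.sum())
im,d,K,e,R=load("top6"); P=cloud(d,K,e,R)
print("top orange case"); hsv=cv2.cvtColor(im,cv2.COLOR_BGR2HSV); m=(abs(P[...,0]-492)<70)&(abs(P[...,1]-338)<70)&(hsv[...,1]>110)
print(m.sum(),cv2.minAreaRect(P[m][:,:2].astype(np.float32)),np.median(P[m][:,2]))
E
```

```text
wrist 6 t 13.38 tcp [418.4 -19.6 143.1] [179.98  -0.18  64.99] open 0.801
sq 2607 35.17 rect [431.4   8.4  44.2  44.   65. ] circ [431.6   8.5  30.5]
round 1430 19.28 rect [433.9   7.8  64.8  64.5  64.3] circ [433.8   7.8  32.9]
top 6 t 13.43 tcp [419.4 -20.2 143.2] [ 1.7991e+02 -1.4000e-01  6.4940e+01] open 0.804
hex in dish 60 [ 452.1 -347.4   24.4]
mount on stage 112 [ 669.7 -160.2   32.9]
disc in top0 [ 668.7 -160.3   13.2] 337
top orange case
459 ((493.3907165527344, 341.8702087402344), (87.56956481933594, 88.08257293701172), 70.88919067382812) 15.071344763910474
```

To row units: -0.1135 m / 0.8 = -0.1419, -0.111 m / 0.8 = -0.1388.

>>> {"op": "drive_tool", "data": {"moves": [[0.0164,0.0361,-0.025,0,0,0,0.75],[0.0164,0.0361,-0.0625,0,0,0,0.7],[0.0164,0.0361,-0.1,0,0,0,0.7],[0.0164,0.0361,-0.125,0,0,0,0.7],[0.0164,0.0361,-0.1388,0,0,0,0.7],[0.0164,0.0361,-0.1419,0,0,0,0.65],[0.0164,0.0361,-0.1419,0,0,0,0.6],[0.0164,0.0361,-0.1419,0,0,0,0.56],[0.0164,0.0361,-0.1419,0,0,0,0.53],[0.0164,0.0361,-0.1419,0,0,0,0.5],[0.0164,0.0361,-0.1419,0,0,0,0.47],[0.0164,0.0361,-0.1419,0,0,0,0.42],[0.0164,0.0361,-0.1419,0,0,0,0.42],[0.0164,0.0361,-0.1419,0,0,0,0.42]]}}

```text
clock: 14.65
tcp_pos: [432.2, 8.5, 29.4]
tool_rot: [179.9, -0.1, 64.9]
contact_force: [-0.4, -0.6, 6.7]
opening: 0.494
gripper_force: 30.0
```

To row units: 0.2735 m / 0.8 = 0.3419, 0.268 m / 0.8 = 0.335, 6 degrees / 180 = 0.0333.

>>> {"op": "drive_tool", "data": {"moves": [[0,0,0.0038,0,0,0,0.42],[0,0,0.0125,0,0,0,0.42],[0,0,0.0313,0,0,0,0.42],[0,0,0.0625,0,0,0,0.42],[0,0,0.1,0,0,0,0.42],[0.0013,0.0125,0.1313,0,0,0.0111,0.42],[0.0063,0.0438,0.1525,0,0,0.0222,0.42],[0.0125,0.0875,0.1525,0,0,0.0333,0.42],[0.0188,0.1375,0.1525,0,0,0.0333,0.42],[0.025,0.1875,0.1525,0,0,0.0333,0.42],[0.0313,0.2375,0.1525,0,0,0.0333,0.42],[0.0375,0.2813,0.1525,0,0,0.0333,0.42],[0.0413,0.315,0.1525,0,0,0.0333,0.42],[0.0431,0.335,0.1525,0,0,0.0333,0.42],[0.0431,0.3419,0.1525,0,0,0.0333,0.42],[0.0431,0.3419,0.1525,0,0,0.0333,0.42],[0.0431,0.3419,0.1525,0,0,0.0333,0.42]]}}

```text
clock: 16.07
tcp_pos: [465.9, 279.9, 150.7]
tool_rot: [180.0, 0.1, 70.8]
contact_force: [-0.0, -0.2, -2.0]
opening: 0.497
gripper_force: 30.0
```

```bash
cat > case.py <<'E'
from h import *
import sys
im,d,K,e,R=snap("wrist",sys.argv[1]); P=cloud(d,K,e,R); z=P[...,2]; c=P[...,:2]
hsv=cv2.cvtColor(im,cv2.COLOR_BGR2HSV); near=(abs(c-[493,341])<75).all(-1)
m=(near&(hsv[...,1]>100)&(hsv[...,0]<25)&(z>5)&(z<25)).astype(np.uint8)
cts,h=cv2.findContours(m,cv2.RETR_CCOMP,1)
for k,ct in enumerate(cts):
    if cv2.contourArea(ct)<800: continue
    w=np.array([cast(u,v,K,e,R,14)[:2] for u,v in ct.reshape(-1,2)],np.float32)
    print("hole" if h[0,k,3]>=0 else "outer",cv2.minAreaRect(w))
print("rim z",np.median(z[m>0]),"floor z",np.median(z[near&(np.hypot(*(c-[493,341]).T).T<20)]))
# held block: top pixels
t=get_obs()["tcp_pos"]; hb=(np.hypot(*(c-t[:2]).T).T<36)&(abs(z-(t[2]+7))<5)
print("held",hb.sum(),np.median(z[hb]) if hb.any() else 0, cv2.minAreaRect(c[hb].astype(np.float32)) if hb.any() else 0)
cv2.imwrite("pics/v%s.png"%sys.argv[1],im)
E
python3 case.py 7
```

```text
wrist 7 t 16.07 tcp [465.9 279.9 150.7] [1.800e+02 7.000e-02 7.079e+01] open 0.497
outer ((492.640380859375, 341.842041015625), (85.30204772949219, 86.89713287353516), 70.81034088134766)
hole ((492.3203125, 341.9052734375), (62.491973876953125, 63.99937438964844), 70.80807495117188)
rim z 13.172106550689676 floor z 8.417312745726633
held 6525 156.36357732271676 ((465.48406982421875, 279.7002868652344), (44.588478088378906, 61.33919143676758), 70.6757583618164)
```

View pics/v7.png

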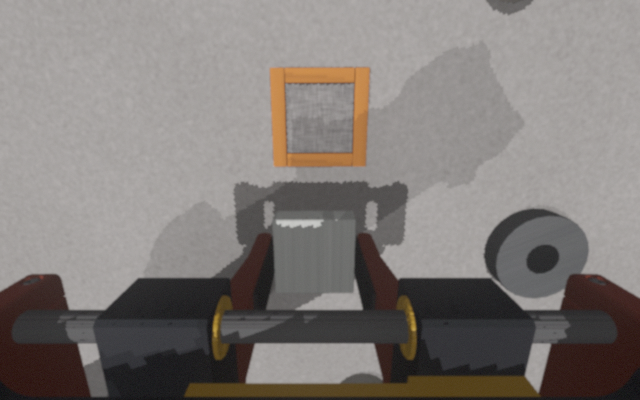

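To row units: -0.1345 m / 0.8 = -0.1681, -0.134 m / 0.8 = -0.1675.

>>> {"op": "drive_tool", "data": {"moves": [[0.0165,0.0375,0,0,0,0,0.42],[0.033,0.075,-0.0125,0,0,0,0.42],[0.033,0.075,-0.0375,0,0,0,0.42],[0.033,0.075,-0.0688,0,0,0,0.42],[0.033,0.075,-0.1,0,0,0,0.42],[0.033,0.075,-0.125,0,0,0,0.42],[0.033,0.075,-0.1406,0,0,0,0.42],[0.033,0.075,-0.15,0,0,0,0.42],[0.033,0.075,-0.1569,0,0,0,0.42],[0.033,0.075,-0.1613,0,0,0,0.42],[0.033,0.075,-0.1644,0,0,0,0.42],[0.033,0.075,-0.1663,0,0,0,0.42],[0.033,0.075,-0.1675,0,0,0,0.42],[0.033,0.075,-0.1681,0,0,0,0.42],[0.033,0.075,-0.1681,0,0,0,0.42]]}}

```text
clock: 17.37
tcp_pos: [492.7, 342.2, 17.5]
tool_rot: [180.0, -0.1, 70.9]
contact_force: [-2.9, -1.6, 5.5]
opening: 0.495
gripper_force: 30.0
```

To row units: 0.125 m / 0.8 = 0.1563, 0.1 m / 0.8 = 0.125.

>>> {"op": "drive_tool", "data": {"moves": [[0,0,-0.0004,0,0,0,0.42],[0,0,0,0,0,0,0.52],[0,0,0,0,0,0,0.58],[0,0,0,0,0,0,0.65],[0,0,0.0038,0,0,0,0.65],[0,0,0.015,0,0,0,0.65],[0,0,0.0438,0,0,0,0.7],[-0.0125,-0.025,0.0875,0,0,0,0.8],[-0.025,-0.0563,0.125,0,0,0,0.9],[-0.033,-0.075,0.1563,0,0,0,1],[-0.033,-0.075,0.1563,0,0,0,1],[-0.033,-0.075,0.1563,0,0,0,1]]}}

```text
clock: 18.37
tcp_pos: [466.7, 282.1, 143.1]
tool_rot: [179.9, -0.2, 70.8]
contact_force: [0.1, 0.3, -0.6]
opening: 0.996
gripper_force: 0.0
```

```bash
python3 case.py 8
python3 - <<'E'
from h import *
im,d,K,e,R=load("wrist8"); P=cloud(d,K,e,R); z=P[...,2]; c=P[...,:2]
m=(abs(c-[492.5,342])<40).all(-1)&(z>19)&(z<30)
print("block",m.sum(),np.median(z[m]),z[m].std(),cv2.minAreaRect(c[m].astype(np.float32)))
E
```

```text
wrist 8 t 18.37 tcp [466.7 282.1 143.1] [179.95  -0.23  70.83] open 0.996
outer ((492.5648498535156, 341.6969909667969), (85.52839660644531, 86.78271484375), 70.85130310058594)
hole ((492.6777648925781, 342.1079406738281), (62.198341369628906, 63.471946716308594), 70.84721374511719)
rim z 13.218168469707734 floor z 23.798006722662194
held 0 0 0
block 2639 23.21277861953928 0.720683273859943 ((492.11151123046875, 341.81396484375), (43.102294921875, 44.08523178100586), 71.10601043701172)
```

To row units: -0.302 m / 0.8 = -0.3775, -0.29 m / 0.8 = -0.3625.

>>> {"op": "drive_tool", "data": {"moves": [[-0.0063,-0.0375,0,0,0,0,1],[-0.0138,-0.0875,0,0,0,0,1],[-0.0213,-0.1375,0,0,0,0,1],[-0.03,-0.1875,0,0,0,0,1],[-0.0375,-0.2375,0,0,0,0,1],[-0.045,-0.2875,0,0,0,0,1],[-0.0525,-0.3313,0,0,0,0,1],[-0.0588,-0.3625,0,0,0,0,1],[-0.06,-0.3775,0,0,0,0,1],[-0.06,-0.3775,0,0,0,0,1],[-0.06,-0.3775,0,0,0,0,1]]}}

```text
clock: 19.33
tcp_pos: [418.2, -19.8, 140.7]
tool_rot: [-180.0, 0.1, 70.8]
contact_force: [-0.4, 0.6, 0.4]
opening: 0.997
gripper_force: 0.0
```

```bash
python3 st.py 9
```

```text
wrist 9 t 19.33 tcp [418.2 -19.8 140.7] [-1.7997e+02  5.0000e-02  7.0850e+01] open 0.997
round 4144 19.23 rect [434.    7.9  64.8  65.1  24.4] circ [433.8   7.8  32.9]
top 9 t 19.38 tcp [418.3 -19.1 140.7] [-1.7997e+02  5.0000e-02  7.0940e+01] open 1.003
hex in dish 62 [ 452.2 -347.5   23.3]
```

To row units: -0.1362 m / 0.8 = -0.1703, -0.135 m / 0.8 = -0.1688.

>>> {"op": "drive_tool", "data": {"moves": [[0.0199,0.0349,-0.025,0,0,0,1],[0.0199,0.0349,-0.0625,0,0,0,1],[0.0199,0.0349,-0.1,0,0,0,1],[0.0199,0.0349,-0.1313,0,0,0,1],[0.0199,0.0349,-0.1525,0,0,0,1],[0.0199,0.0349,-0.1638,0,0,0,1],[0.0199,0.0349,-0.1688,0,0,0,1],[0.0199,0.0349,-0.1703,0,0,0,0.9],[0.0199,0.0349,-0.1703,0,0,0,0.83],[0.0199,0.0349,-0.1703,0,0,0,0.79],[0.0199,0.0349,-0.1703,0,0,0,0.76],[0.0199,0.0349,-0.1703,0,0,0,0.72],[0.0199,0.0349,-0.1703,0,0,0,0.67],[0.0199,0.0349,-0.1703,0,0,0,0.65],[0.0199,0.0349,-0.1703,0,0,0,0.65]]}}

```text
clock: 20.68
tcp_pos: [434.5, 8.1, 5.7]
tool_rot: [179.9, -0.1, 70.9]
contact_force: [-0.0, -0.0, 8.9]
opening: 0.747
gripper_force: 30.0
```

To row units: 0.201 m / 0.8 = 0.2513, 0.195 m / 0.8 = 0.2438.

>>> {"op": "drive_tool", "data": {"moves": [[0,0,0.0025,0,0,0,0.65],[0,0,0.0088,0,0,0,0.65],[0,0,0.0213,0,0,0,0.65],[0,0,0.0438,0,0,0,0.65],[0,0,0.075,0,0,0,0.65],[0,0,0.1125,0,0,0,0.65],[0.0063,0.0013,0.1438,0,0,0,0.65],[0.025,0.0075,0.1688,0,0,0,0.65],[0.0525,0.015,0.1838,0,0,0,0.65],[0.0875,0.025,0.1875,0,0,0,0.65],[0.125,0.035,0.1875,0,0,0,0.65],[0.1625,0.045,0.1875,0,0,0,0.65],[0.1975,0.055,0.1875,0,0,0,0.65],[0.225,0.0625,0.1875,0,0,0,0.65],[0.2438,0.0681,0.1875,0,0,0,0.65],[0.2513,0.0706,0.1875,0,0,0,0.65],[0.2513,0.0706,0.1875,0,0,0,0.65],[0.2513,0.0706,0.1875,0,0,0,0.65]]}}

```text
clock: 22.18
tcp_pos: [633.7, 63.7, 154.5]
tool_rot: [-179.9, 0.1, 70.9]
contact_force: [-0.1, 0.3, -5.6]
opening: 0.746
gripper_force: 30.0
```

Run:
```python
from h import *
im,d,K,e,R=snap("wrist","10"); P=cloud(d,K,e,R); z=P[...,2]; c=P[...,:2]
near=(np.hypot(*(c-[661,140]).T).T<60)
m=near&(abs(z-24.3)<3); p=c[m].astype(np.float32)
print("anvil top",m.sum(),np.median(z[m]),cv2.minEnclosingCircle(p),cv2.minAreaRect(p))
s=(m&(im.max(-1)<60)).astype(np.uint8); cs=max(cv2.findContours(s,0,1)[0],key=cv2.contourArea).reshape(-1,2)
w=np.array([cast(u,v,K,e,R,25)[:2] for u,v in cs],np.float32); print("spot",cv2.fitEllipse(w))
hb=(abs(z-P[...,2]*0-(get_obs()["tcp_pos"][2]+15))<4)&(np.hypot(*(c-get_obs()["tcp_pos"][:2]).T).T<45)
print("held",hb.sum(),np.median(z[hb]) if hb.any() else 0)
cv2.imwrite("pics/v10.png",im)
```

```text
wrist 10 t 22.18 tcp [633.7  63.7 154.5] [-1.7992e+02  8.0000e-02  7.0860e+01] open 0.746
anvil top 8809 24.2795757451006 ((658.3638916015625, 140.3412322998047), 45.9200553894043) ((658.0905151367188, 140.27696228027344), (91.11979675292969, 90.43894958496094), 70.71837615966797)Traceback (most recent call last):
  File "<stdin>", line 6, in <module>
ValueError: max() iterable argument is empty
```

Run:
```python
from h import *
im,d,K,e,R=load("wrist10"); P=cloud(d,K,e,R); z=P[...,2]; c=P[...,:2]
r_=np.hypot(*(c-[658.3,140.3]).T).T; g=im.max(-1)
print(np.median(g[r_<10]),np.median(g[(r_>22)&(r_<40)]))
th=(np.median(g[r_<10])*1.0+np.median(g[(r_>22)&(r_<40)]))/2
s=((r_<30)&(g<th)).astype(np.uint8); cs=max(cv2.findContours(s,0,1)[0],key=cv2.contourArea).reshape(-1,2)
w=np.array([cast(u,v,K,e,R,25)[:2] for u,v in cs],np.float32); print("spot",cv2.fitEllipse(w))
```

```text
69.0 117.0
spot ((658.84521484375, 140.3941650390625), (31.0404052734375, 31.182052612304688), 42.6635856628418)
```

View pics/wrist10.png

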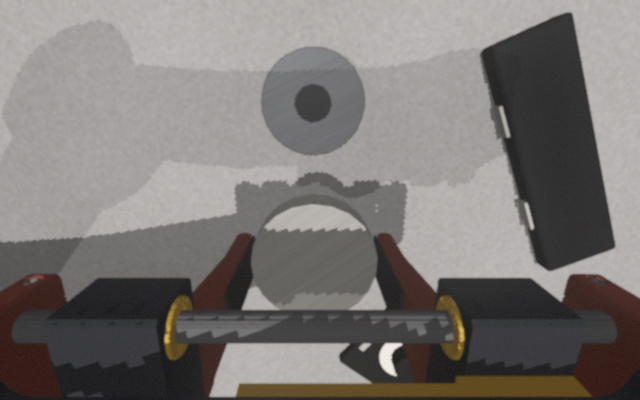

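To row units: -0.1255 m / 0.8 = -0.1569, -0.1252 m / 0.8 = -0.1565.

>>> {"op": "drive_tool", "data": {"moves": [[0.01,0.0313,0,0,0,0,0.65],[0.0225,0.0713,0,0,0,0,0.65],[0.0296,0.0951,-0.0125,0,0,0,0.65],[0.0296,0.0951,-0.0375,0,0,0,0.65],[0.0296,0.0951,-0.0688,0,0,0,0.65],[0.0296,0.0951,-0.1,0,0,0,0.65],[0.0296,0.0951,-0.125,0,0,0,0.65],[0.0296,0.0951,-0.14,0,0,0,0.65],[0.0296,0.0951,-0.1488,0,0,0,0.65],[0.0296,0.0951,-0.1531,0,0,0,0.65],[0.0296,0.0951,-0.155,0,0,0,0.65],[0.0296,0.0951,-0.1559,0,0,0,0.65],[0.0296,0.0951,-0.1565,0,0,0,0.65],[0.0296,0.0951,-0.1569,0,0,0,0.65],[0.0296,0.0951,-0.1569,0,0,0,0.65]]}}

```text
clock: 23.48
tcp_pos: [659.3, 140.4, 30.9]
tool_rot: [179.9, -0.1, 70.9]
contact_force: [-1.0, -0.3, 2.5]
opening: 0.744
gripper_force: 30.0
```

To row units: 0.13 m / 0.8 = 0.1625, 0.11 m / 0.8 = 0.1375.

>>> {"op": "drive_tool", "data": {"moves": [[0,0,-0.0004,0,0,0,0.65],[0,0,0,0,0,0,0.8],[0,0,0,0,0,0,0.9],[0,0,0,0,0,0,1],[0,0,0,0,0,0,1],[0,0,0.005,0,0,0,1],[0,0,0.0188,0,0,0,1],[0,0,0.05,0,0,0,1],[0,0,0.0938,0,0,0,1],[-0.0125,-0.0313,0.1375,0,0,0,1],[-0.025,-0.0688,0.1625,0,0,0,1],[-0.0296,-0.0951,0.1625,0,0,0,1],[-0.0296,-0.0951,0.1625,0,0,0,1],[-0.0296,-0.0951,0.1625,0,0,0,1]]}}

```text
clock: 24.65
tcp_pos: [635.1, 62.9, 161.1]
tool_rot: [179.9, -0.1, 70.7]
contact_force: [0.9, 0.3, 0.3]
opening: 0.997
gripper_force: 0.0
```

Run:
```python
from h import *
im,d,K,e,R=snap("wrist","11"); P=cloud(d,K,e,R); z=P[...,2]; c=P[...,:2]
near=(np.hypot(*(c-[658.6,140.4]).T).T<60)
for n,h in[("block",44.3),("anvil",24.3)]:
    m=near&(abs(z-h)<3); p=c[m].astype(np.float32); print(n,m.sum(),np.median(z[m]).round(1),z[m].std().round(2),cv2.minEnclosingCircle(p))
im,d,K,e,R=snap("top","11"); P=cloud(d,K,e,R)
for n,x,y,h in[("hex",449,-349,17),("mount",667,-161,25),("sq",492,342,19),("round",658,140,35),("bottle",686,391,40),("jar",672,-412,30)]:
    m=(np.hypot(P[...,0]-x,P[...,1]-y)<45)&(P[...,2]>h); print(n,m.sum(),P[m].mean(0).round(1))
```

```text
wrist 11 t 24.65 tcp [635.1  62.9 161.1] [ 1.7992e+02 -8.0000e-02  7.0720e+01] open 0.997
block 4962 44.2 0.72 ((658.6585083007812, 139.88912963867188), 32.8814697265625)
anvil 3450 24.2 0.77 ((658.4056396484375, 140.3249053955078), 45.93892288208008)
top 11 t 24.7 tcp [635.   64.7 160.1] [ 1.7999e+02 -7.0000e-02  7.0860e+01] open 1.0
hex 63 [ 452.1 -347.2   23.7]
mount 115 [ 669.8 -160.2   32.6]
sq 197 [496.5 347.1  25.1]
round 228 [649.  103.7 569.8]
bottle 340 [683.6 394.6  80.5]
jar 351 [ 672.6 -412.6   54.6]
```

View pics/top11.png

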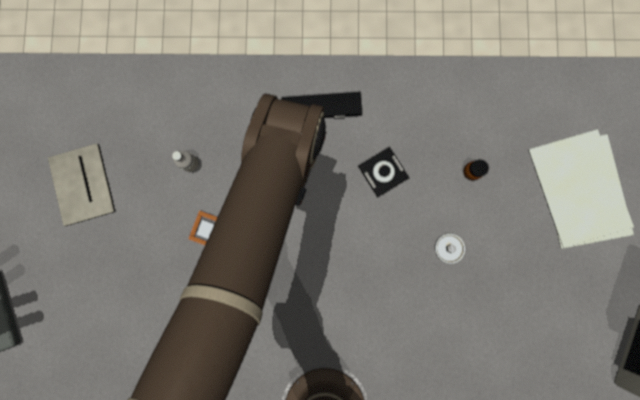

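The top picture shows the hexagon in the dish (450,248), the mount centred on the white disc (384,172), and the block in the case (204,229, partly behind the arm). The wrist camera shows the round block centred on the anvil to about 0.5 mm. The bottle and jar have not moved, so I am handing in.

```bash
python3 -c "
from h import *
print(r.hand_in())"
```

```text
the job is handed in; nothing more can be done
None
```

All four pieces are on their stations polished face up, taken off in stack order, the bottle and jar never touched, and the job was handed in at about 25 s; the interface returned no verdict.

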